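# Change a blank feeder over: purge the tube and load the long blanks

### The job

Change the bench feeder over from short to long brass blanks: pinch its two side release buttons fully together so that the short blank left in the clear tube drops into the catch tray below, and let the buttons spring out again. Then load the three long blanks from the stock tray end to end into the tube from the top, so that all three stand stacked on the shut keeper. Leave the two short blanks and the jar on the stock tray, and the other things on the bench, where they stand.

Things in the scene. Friction and masses are not known exactly. Their poses are not given: they have to be found in the camera images.
- feeder: bench feeder, fixed: steel base (x -86 to 110, y -55 to 55 mm, 8 thick). Origin on the bench; x points away from the robot (turned up to 0.45 rad), y left. Clear upright tube, axis at x 45 mm; column behind it (x 82 to 106 mm, 136 high); in front, at x -45 mm, a grey housing 36 mm square, top 64 mm high, with a black release button on each side
- tube_mouth (a point): centre of the tube's flared metal mouth, at its rim, 153 mm above the bench. The mouth is 39 mm wide inside (45 outside) and narrows over 12 mm to the bore, which is 28 mm wide; a 24 mm blank let go upright in the mouth slides down by itself
- keeper (a point): point on the tube's axis at the top of the keeper, the two steel tines that close the tube's foot, 50 mm above the bench. The lowest blank stands here; three long ones reach 140 mm above the bench
- catch_tray (a point): centre of the floor of the catch tray under the tube, 8 mm above the bench; 56 x 56 mm inside, walls 16 mm high
- button_left (a point): centre of the outer face of the release button on the feeder's +y side, 50 mm above the bench; face 20 mm long (feeder x) and 15 mm high, 60 mm over both buttons at rest, 40 mm when both are fully in. 90 mm in front of the tube's axis
- button_right (a point): the same for the button on the -y side
- release_left (a joint): travel of the left button: 0 sprung out (its tine is under the blanks), 0.010 m fully in (tine withdrawn). Spring 2.1 N at rest to 5.6 N fully in; springs back when let go. The tube opens only with both buttons fully in
- release_right (a joint): the same for the right button
- blank_left_over: solid brass blank, a plain upright cylinder 24 mm across and 16 mm tall; origin at the centre of its underside, z along its axis. At the start it stands in the tube on the keeper
- stock_tray: shallow aluminium tray, fixed, 128 x 186 mm (x, y), rim 9 mm high, floor 4 mm above the bench; origin on the bench under its centre. Six things stand upright on it in two rows of three about 56 mm apart, in any order: three long blanks, two short blanks, one jar
- blank_long_a: solid brass blank, a plain upright cylinder 24 mm across and 30 mm tall; origin at the centre of its underside, z along its axis, about 0.115 kg; on the stock tray at the start. The three long blanks are interchangeable
- blank_long_b: solid brass blank, a plain upright cylinder 24 mm across and 30 mm tall; origin at the centre of its underside, z along its axis, about 0.115 kg; on the stock tray at the start. The three long blanks are interchangeable
- blank_long_c: solid brass blank, a plain upright cylinder 24 mm across and 30 mm tall; origin at the centre of its underside, z along its axis, about 0.115 kg; on the stock tray at the start. The three long blanks are interchangeable
- blank_short_a: solid brass blank, a plain upright cylinder 24 mm across and 16 mm tall; origin at the centre of its underside, z along its axis; stays on the stock tray
- blank_short_b: solid brass blank, a plain upright cylinder 24 mm across and 16 mm tall; origin at the centre of its underside, z along its axis; stays on the stock tray
- grit_jar: small round jar, 30 mm across and 42 mm tall, loose; origin at the centre of its underside; stays on the stock tray
- spray_bottle: loose tall spray bottle, 54 x 118 mm (x, y) and 259 mm tall; origin at the centre of its underside; stands between tray and feeder and stays there
- peg_stand: loose wooden stand with three upright pegs, 45 x 70 mm (x, y) and 116 mm tall; origin at the centre of its underside; stays where it is

How it is judged:
By the outcome, as a careful person would: the job done as asked, in the order asked, and still so for the second after the job is handed in, with the robot touching nothing.
It also fails if it takes over 72 s, if anything falls off the work surface, if the arm or the gripper's body presses on something with over 40 N, if the wrist force passes 120 N, or if a joint passes its speed limit or range.

### The arm

A 7-joint arm with a two-finger parallel gripper is mounted at the origin on a cart in front of the work surface, level with it; the furniture and walls round the work are solid. World frame = base frame: x ahead of the robot, y to its left, z up, the work surface at z = 0. Lengths are in m, angles in rad, forces in N, time in s.
With the tool pointing down it reaches from about 0.35 to 0.9 m from the base axis. Payload 8.1 kg.
Tool frame: the origin (TCP) lies at the centre of the arm's flange, where the gripper is bolted on; the fingertips stand 178 mm ahead of it and the grasp point (between the pads) lies 159 mm ahead of it; z points along the fingers, y is the direction in which the jaws open and shut (so a half turn about z gives the same grasp; the last joint's range is limited). The gripper opens to 92 mm and grips with 3 to 60 N. Pads are 19 mm wide; open, the fingers measure 130 mm over their backs; the gripper's body (75 mm by 190 mm) begins 47 mm behind the grasp point.
Start: joints at [1.175, 0.434, 0.025, 1.573, -0.012, 1.134, -0.075], TCP at [0.18, -0.598, 0.405] pointing down, gripper open.
Joint ranges: [-2.62, 2.62], [-0.44, 2.09], [-1.27, 1.32], [0.08, 2.57], [-1.32, 4.46], [0.12, 2], [-2.74, 2.74]. Speed limits (rad/s): [2.22, 2.22, 3.01, 3.01, 3.14, 3.14, 3.14].

### API

Orientations are given as a rotation vector (axis times angle).
In Python, from cell import arm gives the robot as it stands. The module is installed in compiled form; this text tells all that it offers.
- The arm moves only by the tool move_arm, never from a script. Its argument "steps" is a list of rows, each a list of 4 numbers: the shift along the tool's x, y, z in mm, then the turn about the tool's z in rad. In form: [[x, y, z, twist], ...]. A call has 1 to 20 rows; each row is the pose to reach, as a shift and turn from the pose commanded when the call began, along the tool's axes at that moment; what a row does not reach only later rows make up. A row lasts 1/8 s, in which the tool goes at most 62.5 mm and 10.7 degrees, less where a joint would pass 70% of its speed; a pose out of reach is approached as far as the arm can. A call with a gripper value outside its range is refused whole. "grip" is the finger opening in mm, from 0 to 91.8, set as the call begins (left out, the last holds). The fingers move at their own pace and stop on an object; "grip_force" is the grip in N (left out, the last holds). Time passes only in rows, so rows that repeat a pose let the fingers close. It gives the time, the measured TCP pose, the force and the opening at its end, in the units of the state.
- arm.observe(): the state, without advancing time (a new reading comes with each control period).
- arm.get_image(name): name is "scene" or "top" or "wrist"; returns the picture (384x512x3 uint8, red, green, blue); there is no depth.
- arm.camera_info(name): a dict with "mtx" (3x3 intrinsics, pixels), "pose" (4x4, takes a point from camera to world coordinates); the wrist camera has in their place "T_tool_cam" (4x4, takes a point from camera to tool coordinates, whose origin is the TCP and whose axes are the flange's). Camera axes: x right, y down, z forward; pixel columns grow to the right and rows downward; lengths in m; the calibration is good to about 2 mm. A picture is of the moment at which its call begins: read the wrist's pose just before it. camera_info takes no time and is no camera call.
- arm.sign_off(): hands the job in, once; it reports no verdict.
The state is a dict: "clock": time; "joints": joint angles; "dq": joint speeds; "joint_efforts": joint torques, N m; "position": TCP position; "ee_rot": TCP orientation; "force": force on the tool from outside, world axes, zero at the start; "ft_torque": the same for the moment, N m; "width": opening from 0.0 (shut) to 1.0 (fully open).
Only numpy, scipy, OpenCV 4.12 (cv2) and the standard library are available. Lean on these libraries where they do the work, as an engineer would, in place of code of your own. Each camera call takes 0.05 s, during which the arm holds its last target.

## Working session

There is one attempt and no reset: what is moved stays moved. The work goes in short steps, Python scripts to look and compute and a tool call to move; the robot and the scene stay as the last step left them, time stands still between calls to the robot, and variables do not carry over. Pictures are saved under pics/ and viewed, and the job is handed in when it is done.

Besides the shell and the picture viewer there is one more tool, called as name(argument=value, ...) on one line, values as JSON. move_arm: Moves the arm, as the interface text tells. Its arguments: {"type":"object","properties":{"steps":{"type":"array"},"grip":{"type":"number"},"grip_force":{"type":"number"}},"required":["steps"]}

```bash
mkdir -p pics; python3 - <<'E'
from cell import arm
import cv2, numpy as np
np.set_printoptions(precision=4,suppress=True)
print(arm.observe())
for n in ["scene","top","wrist"]:
    im=arm.get_image(n); cv2.imwrite(f"pics/{n}0.png",im[:,:,::-1])
    print(n,arm.camera_info(n))
E
```

```text
{'clock': 0.0, 'joints': array([ 1.1754,  0.4352,  0.025 ,  1.5741, -0.0116,  1.134 , -0.0751]), 'dq': array([-0.0004,  0.0007, -0.0002,  0.0017,  0.0011, -0.0001, -0.0003]), 'joint_efforts': array([  0.0005, -66.7849,   0.9849, -31.4458,  -0.0605,   0.0429,
         0.0002]), 'position': array([ 0.1803, -0.5982,  0.4039]), 'ee_rot': array([-3.1065, -0.4579,  0.0006]), 'force': array([-0.3639,  0.598 ,  0.2295]), 'ft_torque': array([ 0.0178,  0.0176, -0.0299]), 'width': 0.9982274927966817}
scene {'mtx': array([[440.3018,   0.    , 255.5231],
       [  0.    , 440.3018, 197.3479],
       [  0.    ,   0.    ,   1.    ]]), 'pose': array([[ 0.6999, -0.5668,  0.4347,  0.0972],
       [-0.7142, -0.5487,  0.4346, -0.4922],
       [-0.0078, -0.6146, -0.7888,  0.9087],
       [ 0.    ,  0.    ,  0.    ,  1.    ]])}
top {'mtx': array([[379.3741,   0.    , 255.597 ],
       [  0.    , 379.3741, 192.2879],
       [  0.    ,   0.    ,   1.    ]]), 'pose': array([[-0.0013, -0.9884,  0.1519,  0.3637],
       [-0.9994,  0.0065,  0.0337, -0.0545],
       [-0.0343, -0.1518, -0.9878,  1.1969],
       [ 0.    ,  0.    ,  0.    ,  1.    ]])}
wrist {'mtx': array([[323.6756,   0.    , 261.3209],
       [  0.    , 323.6756, 192.7654],
       [  0.    ,   0.    ,   1.    ]]), 'T_tool_cam': array([[ 0.0012, -0.9657, -0.2597,  0.0701],
       [ 1.    ,  0.0008,  0.0016,  0.0006],
       [-0.0014, -0.2597,  0.9657,  0.0203],
       [ 0.    ,  0.    ,  0.    ,  1.    ]])}
```

View pics/scene0.png

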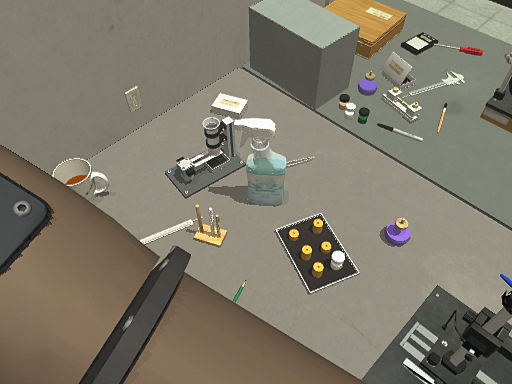

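View pics/top0.png

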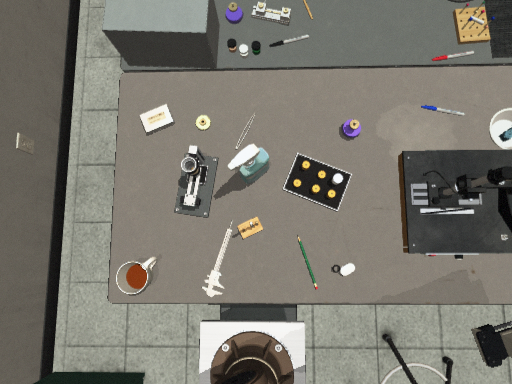

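View pics/wrist0.png

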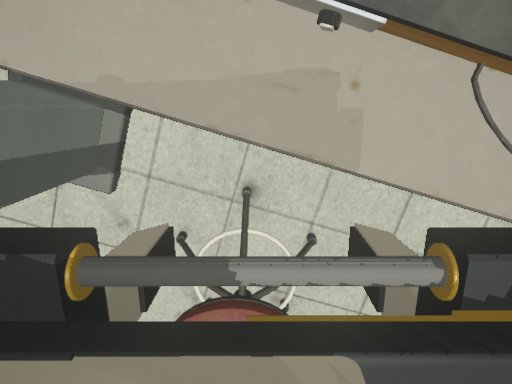

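```bash
cat > h.py <<'E'
import numpy as np, cv2
from cell import arm
from scipy.spatial.transform import Rotation as R
np.set_printoptions(precision=4,suppress=True)
def cam(name,st=None):
    c=arm.camera_info(name)
    if name=="wrist":
        T=np.eye(4);T[:3,:3]=R.from_rotvec(st["ee_rot"]).as_matrix();T[:3,3]=st["position"]
        return c["mtx"],T@c["T_tool_cam"]
    return c["mtx"],c["pose"]
def ray(K,P,uv):
    d=P[:3,:3]@np.linalg.solve(K,[uv[0],uv[1],1.]); return P[:3,3],d/np.linalg.norm(d)
def onz(K,P,uv,z):
    o,d=ray(K,P,uv); return o+d*(z-o[2])/d[2]
def proj(K,P,X):
    p=P[:3,:3].T@(np.asarray(X)-P[:3,3]); q=K@p; return q[:2]/q[2]
def tri(rays):
    A=0;b=0
    for o,d in rays:
        M=np.eye(3)-np.outer(d,d);A=A+M;b=b+M@o
    return np.linalg.solve(A,b)
E
python3 - <<'E'
import cv2
t=cv2.imread("pics/top0.png"); s=cv2.imread("pics/scene0.png")
a=cv2.resize(t[130:230,160:270],None,fx=5,fy=5,interpolation=cv2.INTER_CUBIC);cv2.imwrite("pics/t_feed.png",a)
a=cv2.resize(t[145:215,275:365],None,fx=7,fy=7,interpolation=cv2.INTER_CUBIC);cv2.imwrite("pics/t_tray.png",a)
a=cv2.resize(s[100:200,160:290],None,fx=6,fy=6,interpolation=cv2.INTER_CUBIC);cv2.imwrite("pics/s_feed.png",a)
a=cv2.resize(s[205:300,265:365],None,fx=6,fy=6,interpolation=cv2.INTER_CUBIC);cv2.imwrite("pics/s_tray.png",a)
E
```

```text
(no output)
```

View pics/t_feed.png

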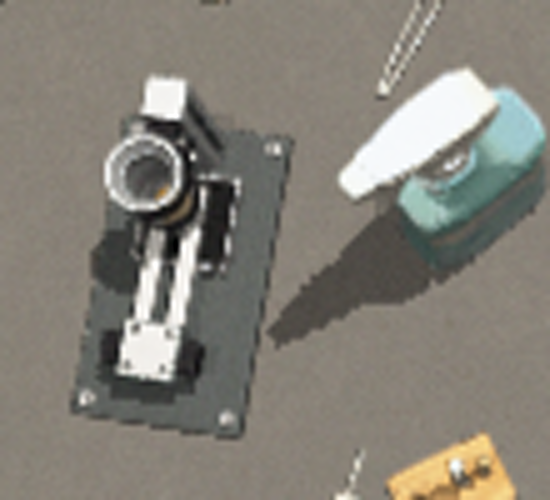

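View pics/t_tray.png

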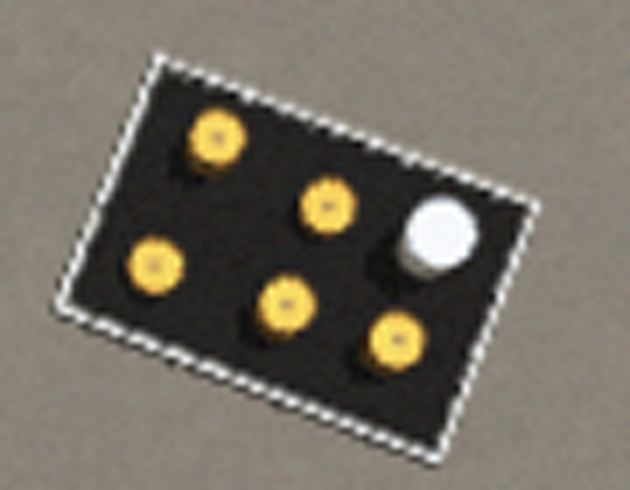

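View pics/s_feed.png

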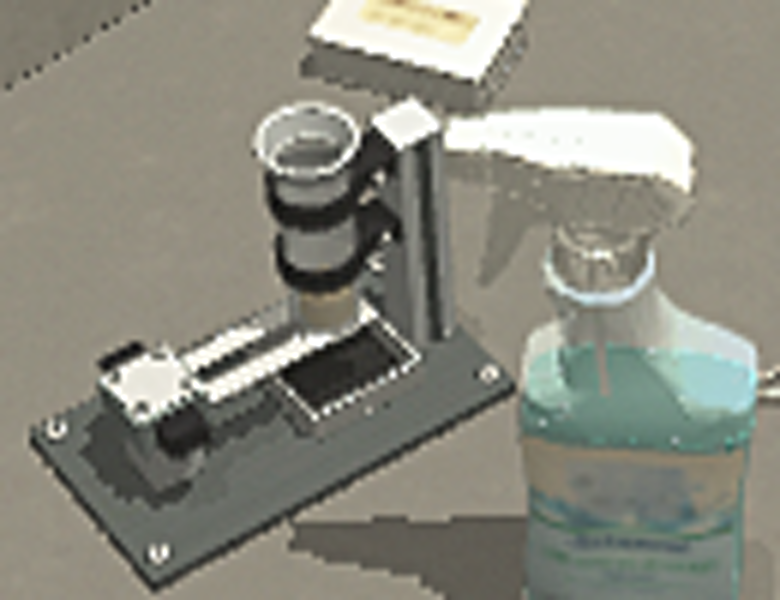

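View pics/s_tray.png

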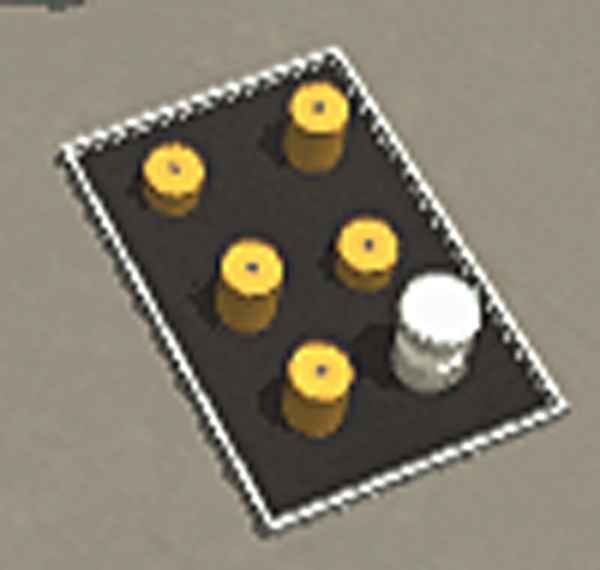

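```bash
python3 - <<'E'
from h import *
Kt,Pt=cam("top");Ks,Ps=cam("scene")
T=lambda x,y:(160+(x+.5)/5-.5,130+(y+.5)/5-.5)
S=lambda x,y:(160+(x+.5)/6-.5,100+(y+.5)/6-.5)
tt=cv2.imread("pics/top0.png");ss=cv2.imread("pics/scene0.png")
for n,z,a,b in [("mouth",.153,T(146,173),S(307,141)),("housing",.064,T(149,350),S(153,381)),("baseBR",.008,T(242,436),S(155,584)),("baseBL",.008,T(73,411),S(33,434)),("baseTR",.008,T(294,138),S(514,383))]:
    print(n,z,onz(Kt,Pt,a,z),onz(Ks,Ps,b,z),tri([ray(Kt,Pt,a),ray(Ks,Ps,b)]))
# tops of blanks by colour
def blobs(im,box,vmin):
    x0,x1,y0,y1=box
    hsv=cv2.cvtColor(im,cv2.COLOR_BGR2HSV)
    m=cv2.inRange(hsv,(15,100,vmin),(32,255,255)); mm=np.zeros_like(m);mm[y0:y1,x0:x1]=m[y0:y1,x0:x1]
    n,l,st,c=cv2.connectedComponentsWithStats(mm)
    return [(c[i],st[i,4]) for i in range(1,n) if st[i,4]>15]
A=blobs(tt,(280,352,150,212),190);B=blobs(ss,(270,360,205,300),190)
pa=[];
for (c,n) in A: print("top",c,n,onz(Kt,Pt,c,.034)[:2],onz(Kt,Pt,c,.020)[:2])
for (c,n) in B: print("scn",c,n,onz(Ks,Ps,c,.034)[:2],onz(Ks,Ps,c,.020)[:2])
for c,_ in A:
    best=min(((np.linalg.norm(onz(Kt,Pt,c,z)[:2]-onz(Ks,Ps,d,z)[:2]),z,d) for d,_ in B for z in(.034,.02)),key=lambda q:q[0])
    print(best[0],best[1],tri([ray(Kt,Pt,c),ray(Ks,Ps,best[2])]))
T2=lambda x,y:(275+(x+.5)/7-.5,145+(y+.5)/7-.5)
for p in [(158,57),(537,205),(440,460),(60,310)]: print("traycorner",onz(Kt,Pt,T2(*p),.009))
print("bottle/peg tops", [onz(Kt,Pt,T(*p),z) for p,z in [((345,190),.23),((490,95),.25),((400,200),.15),((450,470),.05),((480,440),.116)]])
st=arm.observe(); print(proj(Kt,Pt,st["position"]),R.from_rotvec(st["ee_rot"]).as_matrix())
E
```

```text
mouth 0.153 [0.606  0.1706 0.153 ] [0.6041 0.1702 0.153 ] [0.6059 0.1713 0.1513]
housing 0.064 [0.5168 0.1851 0.064 ] [0.516  0.1834 0.064 ] [0.5173 0.1856 0.0612]
baseBR 0.008 [0.4693 0.1365 0.008 ] [0.4678 0.136  0.008 ] [0.469  0.1371 0.0061]
baseBL 0.008 [0.4856 0.2445 0.008 ] [0.485  0.2423 0.008 ] [0.4862 0.2452 0.0047]
baseTR 0.008 [0.6619 0.1062 0.008 ] [0.6586 0.1076 0.008 ] [0.6607 0.1073 0.0071]
top [305.5897 164.1795] 39 [ 0.6303 -0.1711] [ 0.6335 -0.1725]
top [321.3684 174.0526] 38 [ 0.5985 -0.2193] [ 0.6013 -0.2213]
top [296.975 182.675] 40 [ 0.5718 -0.1433] [ 0.5744 -0.1443]
top [315.641  188.1026] 39 [ 0.5544 -0.2005] [ 0.5567 -0.2022]
top [331.15 193.15] 40 [ 0.5383 -0.2476] [ 0.5404 -0.25  ]
scn [317.9825 222.5789] 57 [ 0.6288 -0.1722] [ 0.6373 -0.1671]
scn [293.5667 232.9333] 60 [ 0.5655 -0.1497] [ 0.573  -0.1442]
scn [326.  245.5] 62 [ 0.5917 -0.2266] [ 0.5997 -0.2223]
scn [306.5294 249.1912] 68 [ 0.5528 -0.2007] [ 0.5601 -0.196 ]
scn [317.8947 266.5263] 76 [ 0.536  -0.2482] [ 0.5431 -0.2443]
0.0018672037705411975 0.034 [ 0.6308 -0.1713  0.0311]
0.0019531460609941488 0.02 [ 0.6017 -0.2215  0.0169]
0.0013162393144425294 0.02 [ 0.5741 -0.1441  0.0189]
0.0016233723219701254 0.034 [ 0.5542 -0.2004  0.0321]
0.0023269701087217246 0.034 [ 0.5382 -0.2477  0.0309]
traycorner [ 0.674  -0.1475  0.009 ]
traycorner [ 0.6034 -0.3171  0.009 ]
traycorner [ 0.4878 -0.2696  0.009 ]
traycorner [ 0.5568 -0.1012  0.009 ]
bottle/peg tops [array([0.5781, 0.0491, 0.23  ]), array([ 0.6229, -0.0274,  0.25  ]), array([0.5898, 0.0264, 0.15  ]), array([0.4444, 0.003 , 0.05  ]), array([ 0.4568, -0.0175,  0.116 ])]
[549.528  345.7154] [[ 0.9575  0.2886 -0.0005]
 [ 0.2886 -0.9575  0.0011]
 [-0.0001 -0.0012 -1.    ]]
```

The top view shows the three long blanks at (0.631,-0.171), (0.554,-0.200) and (0.538,-0.248), and the two camera views agree to about 2 mm. The feeder yaw is about -0.156, with the housing at (0.517,0.184) and the tube at (0.606,0.170). I'll hover over the housing first.

```bash
cat > plan.py <<'E'
import json,numpy as np
# commanded pose bookkeeping: [x,y,z,yaw of tool x]
def load(): return json.load(open("cmd.json"))
def save(c): json.dump(list(map(float,c)),open("cmd.json","w"))
def rows(targets):
    c=load();f=c[3];xt=np.array([np.cos(f),np.sin(f),0]);yt=np.array([np.sin(f),-np.cos(f),0])
    for t in targets:
        d=np.array(t[:3])-c[:3]
        tw=-(t[3]-f)
        print([round(float(d@xt*1e3)),round(float(d@yt*1e3)),round(float(-d[2]*1e3)),round(float(tw),2)])
def applied(row):
    c=load();f=c[3];xt=np.array([np.cos(f),np.sin(f)]);yt=np.array([np.sin(f),-np.cos(f)])
    p=np.array(c[:2])+(row[0]*xt+row[1]*yt)/1e3
    save([p[0],p[1],c[2]-row[2]/1e3,f-row[3]])
    from cell import arm
    from scipy.spatial.transform import Rotation as R
    s=arm.observe();M=R.from_rotvec(s["ee_rot"]).as_matrix()
    print("cmd",np.round(load(),4),"meas",np.round(s["position"],4),round(float(np.arctan2(M[1,0],M[0,0])),4),"tilt",np.round(M[:,2],3),"F",np.round(s["force"],1),"w",round(s["width"]*92,1),"t",s["clock"]);print("q",np.round(s["joints"],2))
E
python3 - <<'E'
from plan import *
save([0.1803,-0.5982,0.4045,0.2926])
rows([(0.38,-0.1,0.405,2.0),(0.5175,0.184,0.36,2.986)])
E
```

```text
[335, -419, -1, -1.71]
[548, -652, 45, -2.69]
```

move_arm(steps=[[335,-419,0,-0.18],[335,-419,0,-0.36],[335,-419,0,-0.54],[335,-419,0,-0.72],[335,-419,0,-0.9],[335,-419,0,-1.08],[335,-419,0,-1.26],[335,-419,0,-1.44],[335,-419,0,-1.62],[548,-652,45,-1.8],[548,-652,45,-1.98],[548,-652,45,-2.16],[548,-652,45,-2.34],[548,-652,45,-2.52],[548,-652,45,-2.69],[548,-652,45,-2.69],[548,-652,45,-2.69]])

```text
clock: 2.28
position: [0.5168, 0.183, 0.3596]
ee_rot: [-0.257, -3.131, 0.001]
force: [-0.5, -0.1, -0.2]
width: 1.0
```

```bash
python3 - <<'E'
from plan import *; applied([548,-652,45,-2.69])
from h import *
st=arm.observe(); im=arm.get_image("wrist")[:,:,::-1]; cv2.imwrite("pics/w1.png",im)
K,P=cam("wrist",st)
for X in [(.5177,.1837,.064),(.6067,.1697,.153),(.606,.1706,.153)]: print(proj(K,P,X))
E
```

```text
cmd [0.5169 0.1842 0.3595 2.9826] meas [0.5168 0.183  0.3596] 2.9778 tilt [-0.    -0.001 -1.   ] F [-0.5 -0.1 -0.2] w 92.0 t 2.275
q [ 0.17  0.49 -0.85  1.77  0.42  1.07  0.58]
[263.3864 187.97  ]
[264.5849 347.5277]
[265.7206 346.5017]
```

View pics/w1.png

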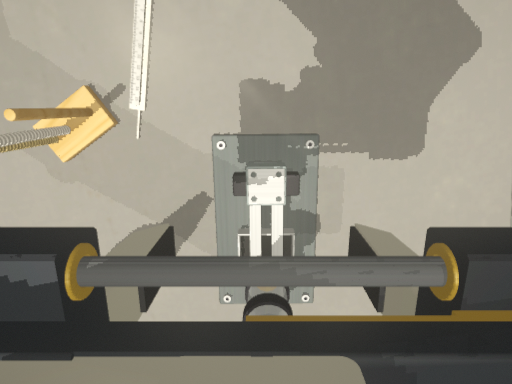

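```bash
python3 - <<'E'
from h import *
im=cv2.imread("pics/w1.png"); g=cv2.cvtColor(im,cv2.COLOR_BGR2GRAY)
st=arm.observe();print(st["position"],st["clock"])
K,P=cam("wrist",st)
for r in (180,184,188): print(g[r,225:310])
# base edges at rows
e=[]
for r in range(145,225,10):
    row=g[r].astype(int);gr=np.diff(cv2.GaussianBlur(g[r:r+1],(3,1),0)[0].astype(int))
    l=205+np.argmin(gr[205:225]); rr=310+np.argmax(gr[310:330]); e.append((r,l+.5,rr+.5))
print(e)
pts=np.array([onz(K,P,((l+q)/2,r),.008) for r,l,q in e]);print(pts)
for side in (1,2):
    p=np.array([onz(K,P,(x[side],x[0]),.008) for x in e]); v=np.polyfit(p[:,0],p[:,1],1);print("yaw",np.arctan(v[0]))
for uv in [(266.5,187)]: print(onz(K,P,uv,.064), "btn rows", onz(K,P,(266.5,184),.055))
E
python3 -c "
import cv2
a=cv2.imread('pics/w1.png')[125:225,200:335];cv2.imwrite('pics/w1c.png',cv2.resize(a,None,fx=5,fy=5,interpolation=cv2.INTER_NEAREST))"
```

```text
[0.5169 0.1828 0.3598] 2.325
[145 148 148 146 147 148 147 126  69  73  74  75  75  74  77  77  78  78
  77  78  85 114 144 173 183 184 184 184 184 185 185 185 185 186 186 185
 186 186 186 186 186 186 192 222 252 252 252 252 252 252 252 252 252 251
 251 251 251 252 246 201 178 125 102 101 100 102 101 100 101 101 101  99
  97  93  89 131 147 149 148 147 150 149 148 147 146]
[144 147 148 148 148 149 148 132  82  96  97  98  98  99 100  98  99 100
  98 100 110 141 139 161 182 197 239 239 239 239 241 243 183 184 184 184
 199 239 239 239 239 242 251 251 251 250 251 251 251 250 251 251 251 251
 250 250 250 250 245 208 178 113 101 101 102 101 102 101 100 100 100  99
  99  92  93 140 147 149 147 148 151 148 149 146 146]
[143 146 147 147 148 149 148 131  77  94  97  97  98 100  97  98 100  98
 100 100 108 148 200 226 252 251 251 252 252 251 252 252 252 252 252 252
 252 252 252 252 252 252 252 252 252 252 252 252 252 252 252 252 252 252
 252 252 252 251 247 211 176 102 102 101 102 102 100 100 101  99 100  99
  98  90  93 145 147 148 147 149 151 150 148 146 147]
[(145, np.float64(218.5), np.float64(311.5)), (155, np.float64(211.5), np.float64(318.5)), (165, np.float64(212.5), np.float64(318.5)), (175, np.float64(212.5), np.float64(318.5)), (185, np.float64(213.5), np.float64(317.5)), (195, np.float64(213.5), np.float64(317.5)), (205, np.float64(214.5), np.float64(316.5)), (215, np.float64(214.5), np.float64(319.5))]
[[0.4877 0.1903 0.008 ]
 [0.4978 0.1887 0.008 ]
 [0.5082 0.1875 0.008 ]
 [0.5186 0.1859 0.008 ]
 [0.5292 0.1842 0.008 ]
 [0.54   0.1824 0.008 ]
 [0.551  0.1807 0.008 ]
 [0.5625 0.1805 0.008 ]]
yaw -0.20816043062116613
yaw -0.06887960451605658
[0.5175 0.1863 0.064 ] btn rows [0.517  0.1865 0.055 ]
```

View pics/w1c.png

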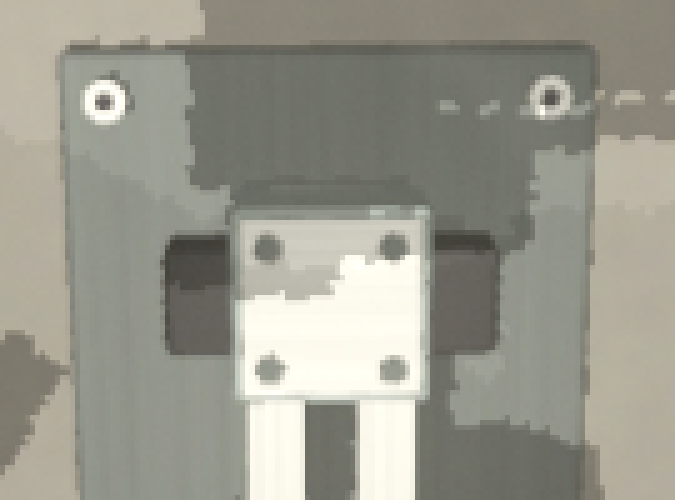

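move_arm(steps=[[0,2,50,-0.01],[0,2,100,-0.01],[0,2,140,-0.01],[0,2,151,-0.01],[0,2,151,-0.01]])

```text
clock: 2.95
position: [0.5174, 0.1856, 0.2093]
ee_rot: [0.236, 3.133, -0.001]
force: [0.2, 0.7, 0.6]
width: 1.004
```

```bash
python3 - <<'E'
from plan import *; applied([0,2,151,-0.01])
from h import *
st=arm.observe(); im=arm.get_image("wrist")[:,:,::-1]; cv2.imwrite("pics/w2.png",im)
E
```

```text
cmd [0.5173 0.1861 0.2085 2.9926] meas [0.5174 0.1856 0.2093] 2.9912 tilt [ 0. -0. -1.] F [0.2 0.7 0.6] w 92.3 t 2.95
q [ 0.06  0.67 -0.72  1.91  0.61  0.79  0.42]
```

View pics/w2.png

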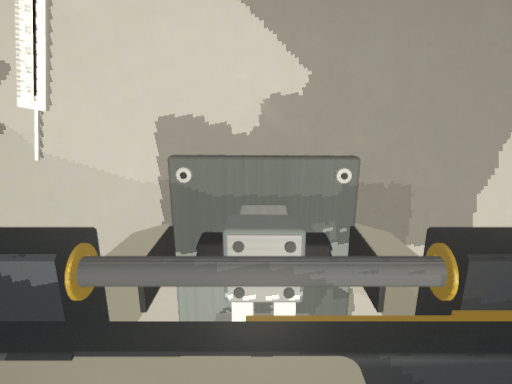

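The fingers straddle the housing, with its centre at u≈264 against 262 for the finger midline, so it is about 1 mm off. I'll nudge +1 mm and pinch.

move_arm(steps=[[0,1,0,0],[0,1,0,0],[0,1,0,0],[0,1,0,0],[0,1,0,0],[0,1,0,0],[0,1,0,0],[0,1,0,0]], grip=36, grip_force=25)

```text
clock: 4.0
position: [0.5175, 0.1868, 0.209]
ee_rot: [0.234, 3.133, -0.001]
force: [0.3, -0.9, 6.3]
width: 0.429
```

```bash
python3 - <<'E'
from plan import *; applied([0,1,0,0])
from h import *
cv2.imwrite("pics/w3.png",arm.get_image("wrist")[:,:,::-1])
im=arm.get_image("scene")[:,:,::-1]; cv2.imwrite("pics/s3.png",cv2.resize(im[100:210,150:290],None,fx=5,fy=5,interpolation=cv2.INTER_CUBIC))
E
```

```text
cmd [0.5174 0.1871 0.2085 2.9926] meas [0.5175 0.1868 0.209 ] 2.9926 tilt [ 0.    -0.001 -1.   ] F [ 0.3 -0.9  6.3] w 39.5 t 4.0
q [ 0.06  0.67 -0.72  1.91  0.61  0.79  0.42]
```

View pics/w3.png

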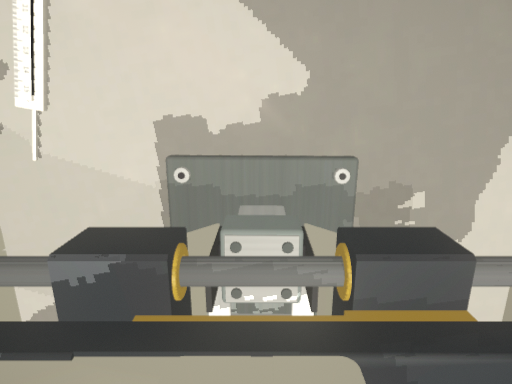

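View pics/s3.png

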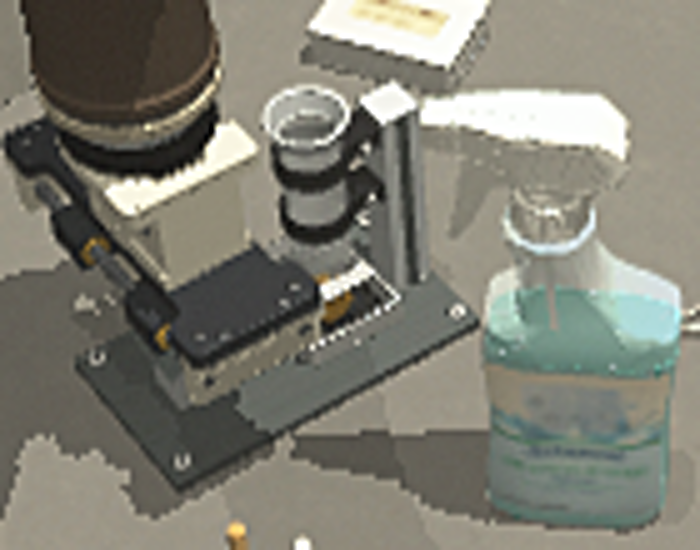

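The opening is 39.5 mm, so both buttons are fully in, and the scene view shows the short blank in the catch tray (around 335,300 in the crop). Next I release and rise.

move_arm(steps=[[0,0,0,0],[0,0,0,0],[0,0,0,0],[0,0,0,0],[0,0,-30,0],[0,0,-80,0],[0,0,-130,0],[0,0,-165,0],[0,0,-165,0]], grip=90)

```text
clock: 5.22
position: [0.5178, 0.1876, 0.3762]
ee_rot: [0.234, 3.129, 0.003]
force: [-0.0, -0.1, -0.2]
width: 0.984
```

```bash
python3 - <<'E'
from plan import *; applied([0,0,-165,0])
from h import *
cv2.imwrite("pics/w4.png",arm.get_image("wrist")[:,:,::-1])
im=arm.get_image("scene")[:,:,::-1]; cv2.imwrite("pics/s4.png",cv2.resize(im[100:210,150:290],None,fx=5,fy=5,interpolation=cv2.INTER_CUBIC))
E
```

```text
cmd [0.5174 0.1871 0.3735 2.9926] meas [0.5178 0.1876 0.3762] 2.9926 tilt [ 0.004  0.002 -1.   ] F [-0.  -0.1 -0.2] w 90.5 t 5.225
q [ 0.17  0.48 -0.86  1.75  0.4   1.1   0.6 ]
```

View pics/w4.png

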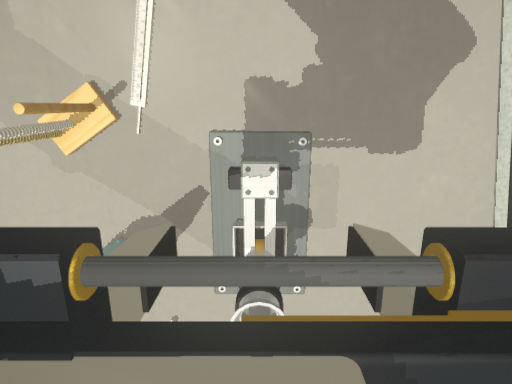

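View pics/s4.png

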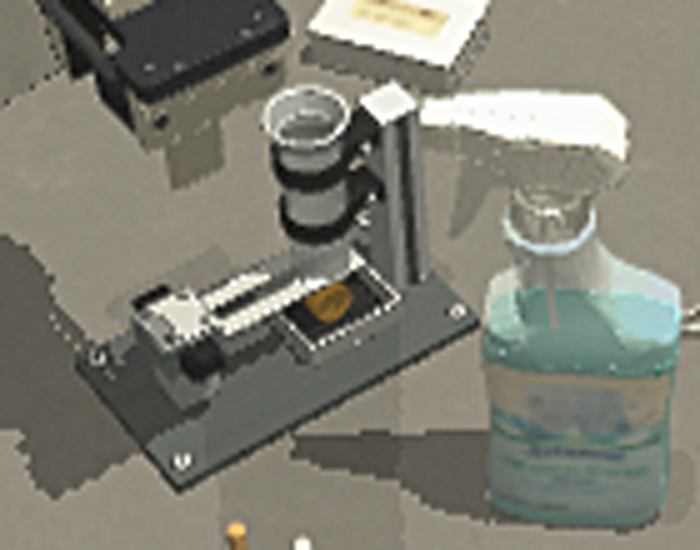

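```bash
python3 - <<'E'
from h import *
Kt,Pt=cam("top")
jar=onz(Kt,Pt,(275+(441.5)/7-.5,145+232.5/7-.5),.046)[:2];print("jar",jar)
ob={"L1":(.631,-.171,12),"L2":(.554,-.2005,12),"L3":(.538,-.248,12),"S1":(.574,-.144,12),"S2":(.602,-.2215,12),"J":(jar[0],jar[1],15)}
w=48
for n in("L1","L2","L3"):
    out=[]
    for f in np.arange(0.4,2.9,.1):
        x=np.array([np.cos(f),np.sin(f)]);y=np.array([np.sin(f),-np.cos(f)])
        m=99
        for k,(a,b,r) in ob.items():
            if k==n: continue
            d=(np.array([a,b])-ob[n][:2])*1e3;u=abs(d@y);v=abs(d@x)
            du=max(w/2-u,u-(w/2+19),0);dv=max(v-9.5,0);m=min(m,np.hypot(du,dv)-r)
        out.append((round(f,1),round(m)))
    print(n,out)
E
```

```text
jar [ 0.5842 -0.2667]
L1 [(np.float64(0.4), 21), (np.float64(0.5), 17), (np.float64(0.6), 13), (np.float64(0.7), 10), (np.float64(0.8), 8), (np.float64(0.9), 7), (np.float64(1.0), 8), (np.float64(1.1), 8), (np.float64(1.2), 8), (np.float64(1.3), 7), (np.float64(1.4), 7), (np.float64(1.5), 9), (np.float64(1.6), 11), (np.float64(1.7), 15), (np.float64(1.8), 18), (np.float64(1.9), 17), (np.float64(2.0), 13), (np.float64(2.1), 9), (np.float64(2.2), 6), (np.float64(2.3), 3), (np.float64(2.4), 2), (np.float64(2.5), 3), (np.float64(2.6), 3), (np.float64(2.7), 3), (np.float64(2.8), 2)]
L2 [(np.float64(0.4), 12), (np.float64(0.5), 11), (np.float64(0.6), 6), (np.float64(0.7), 2), (np.float64(0.8), -1), (np.float64(0.9), -3), (np.float64(1.0), -3), (np.float64(1.1), -3), (np.float64(1.2), -3), (np.float64(1.3), -3), (np.float64(1.4), -4), (np.float64(1.5), -2), (np.float64(1.6), 2), (np.float64(1.7), 6), (np.float64(1.8), 10), (np.float64(1.9), 14), (np.float64(2.0), 15), (np.float64(2.1), 11), (np.float64(2.2), 7), (np.float64(2.3), 3), (np.float64(2.4), -1), (np.float64(2.5), -4), (np.float64(2.6), -6), (np.float64(2.7), -5), (np.float64(2.8), -5)]
L3 [(np.float64(0.4), 11), (np.float64(0.5), 7), (np.float64(0.6), 3), (np.float64(0.7), -1), (np.float64(0.8), -5), (np.float64(0.9), -8), (np.float64(1.0), -9), (np.float64(1.1), -8), (np.float64(1.2), -8), (np.float64(1.3), -8), (np.float64(1.4), -9), (np.float64(1.5), -8), (np.float64(1.6), -4), (np.float64(1.7), 0), (np.float64(1.8), 4), (np.float64(1.9), 8), (np.float64(2.0), 12), (np.float64(2.1), 11), (np.float64(2.2), 7), (np.float64(2.3), 3), (np.float64(2.4), -1), (np.float64(2.5), -4), (np.float64(2.6), -6), (np.float64(2.7), -5), (np.float64(2.8), -5)]
```

```bash
python3 - <<'E'
from plan import *
from h import cam,onz
Ks,Ps=cam("scene")
for p in [(248,202),(282,205),(247,172)]: print(onz(Ks,Ps,p,0))
rows([(0.41,0.01,0.385,1.95),(0.42,-0.10,0.37,1.95),(0.554,-0.200,0.32,1.95)])
E
```

```text
[0.5734 0.0118 0.    ]
[ 0.6275 -0.0581  0.    ]
[0.6445 0.0869 0.    ]
[80, -191, -11, 1.04]
[54, -298, 4, 1.04]
[-94, -377, 54, 1.04]
```

move_arm(steps=[[80,-191,-11,0.18],[80,-191,-11,0.36],[80,-191,-11,0.54],[80,-191,-11,0.72],[54,-298,4,0.9],[54,-298,4,1.04],[-94,-377,54,1.04],[-94,-377,54,1.04],[-94,-377,54,1.04],[-94,-377,54,1.04],[-94,-377,54,1.04]], grip=90)

```text
clock: 6.7
position: [0.5538, -0.1993, 0.3181]
ee_rot: [-1.757, -2.6, 0.001]
force: [0.2, 1.1, -1.4]
width: 0.981
```

```bash
python3 - <<'E'
from plan import *; applied([-94,-377,54,1.04])
from h import *
st=arm.observe(); im=arm.get_image("wrist")[:,:,::-1].copy();cv2.imwrite("pics/w5.png",im)
K,P=cam("wrist",st)
hsv=cv2.cvtColor(im,cv2.COLOR_BGR2HSV);m=cv2.inRange(hsv,(15,100,190),(32,255,255))
n,l,s,c=cv2.connectedComponentsWithStats(m)
for i in range(1,n):
    if s[i,4]>150: print(c[i],s[i],onz(K,P,c[i],.034)[:2],onz(K,P,c[i],.02)[:2])
E
```

```text
cmd [ 0.5544 -0.1997  0.3195  1.9526] meas [ 0.5538 -0.1993  0.3181] 1.9533 tilt [-0.003  0.001 -1.   ] F [ 0.2  1.1 -1.4] w 90.2 t 6.7
q [ 0.63  0.52 -0.53  1.73  0.31  0.98  0.36]
[308.5219 136.3818] [295 123  28  28 571] [ 0.5718 -0.1429] [ 0.5741 -0.1434]
[261.511  191.7936] [248 179  28  27 591] [ 0.554 -0.2  ] [ 0.5553 -0.2035]
[357.4379 193.4069] [344 180  28  28 580] [ 0.6296 -0.171 ] [ 0.635  -0.1729]
[300.3388 227.3058] [288 215  26  25 484] [ 0.5972 -0.217 ] [ 0.6009 -0.2213]
[224.1221 233.7233] [211 221  27  26 524] [ 0.5379 -0.2474] [ 0.5384 -0.2534]
```

View pics/w5.png

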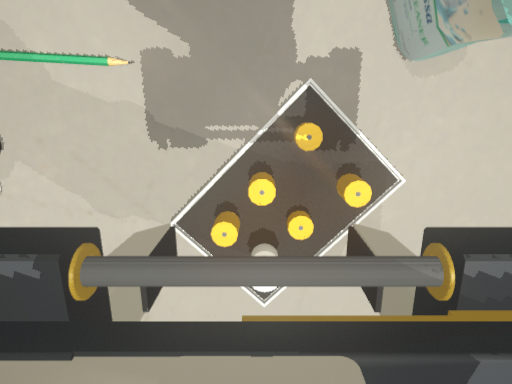

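The tray blanks agree in all three views, within 2–4 mm (within 1 mm for the three long ones). I'll grasp the middle long blank first.

move_arm(steps=[[0,0,0,0],[0,0,10,0],[0,0,40,0],[0,0,80,0],[0,0,110,0],[0,0,126,0],[0,0,126,0],[0,0,126,0]], grip=48)

```text
clock: 7.75
position: [0.555, -0.1998, 0.1948]
ee_rot: [1.758, 2.601, 0.001]
force: [0.2, -0.0, -0.7]
width: 0.526
```

move_arm(steps=[[0,0,0,0],[0,0,0,0],[0,0,0,0],[0,0,0,0]], grip=18, grip_force=25)

```text
clock: 8.25
position: [0.5545, -0.2, 0.1941]
ee_rot: [1.759, 2.602, -0.0]
force: [-0.4, -0.1, 5.9]
width: 0.254
```

```bash
python3 - <<'E'
from plan import *; applied([0,0,126,0])
rows([(.5544,-.1997,.26,1.9526),(0.44,-0.08,0.385,1.9526),(0.44,0.03,0.385,1.9526),(0.606,0.172,0.385,1.9526)])
from h import *
im=arm.get_image("scene")[:,:,::-1]; cv2.imwrite("pics/s6.png",cv2.resize(im[190:310,240:380],None,fx=5,fy=5,interpolation=cv2.INTER_CUBIC))
E
```

```text
cmd [ 0.5544 -0.1997  0.1935  1.9526] meas [ 0.5545 -0.2     0.1941] 1.9526 tilt [ 0. -0. -1.] F [-0.4 -0.1  5.9] w 23.4 t 8.25
q [ 0.57  0.67 -0.46  1.83  0.42  0.74  0.26]
[0, 0, -66, -0.0]
[154, -62, -191, -0.0]
[256, -21, -191, -0.0]
[326, 186, -191, -0.0]
```

View pics/s6.png

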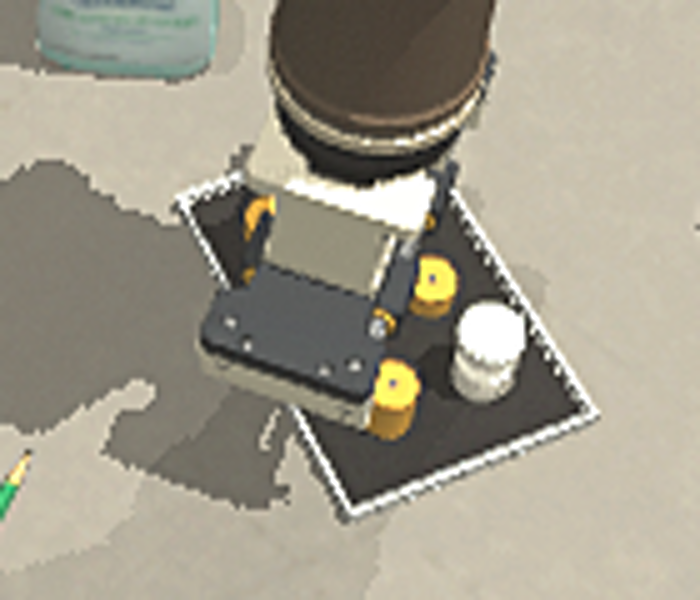

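move_arm(steps=[[0,0,-30,0],[0,0,-80,0],[154,-62,-191,0],[154,-62,-191,0],[154,-62,-191,0],[154,-62,-191,0],[256,-21,-191,0],[256,-21,-191,0],[326,186,-191,0],[326,186,-191,0],[326,186,-191,0],[326,186,-191,0],[326,186,-191,0],[326,186,-191,0]])

```text
clock: 10.05
position: [0.6054, 0.1712, 0.3837]
ee_rot: [-1.76, -2.602, 0.003]
force: [0.2, -0.7, -0.7]
width: 0.254
```

```bash
python3 - <<'E'
from plan import *; applied([326,186,-191,0])
from h import *
st=arm.observe(); cv2.imwrite("pics/w7.png",arm.get_image("wrist")[:,:,::-1])
K,P=cam("wrist",st);print(proj(K,P,(.606,.172,.153)))
im=arm.get_image("scene")[:,:,::-1];cv2.imwrite("pics/s7.png",im)
im=arm.get_image("top")[:,:,::-1];cv2.imwrite("pics/t7.png",im)
E
```

```text
cmd [0.6055 0.1722 0.3845 1.9526] meas [0.6054 0.1712 0.3837] 1.9523 tilt [-0.002 -0.001 -1.   ] F [ 0.2 -0.7 -0.7] w 23.4 t 10.05
q [ 0.07  0.55 -0.66  1.55  0.35  1.17 -0.28]
[262.7426 209.1572]
```

View pics/w7.png

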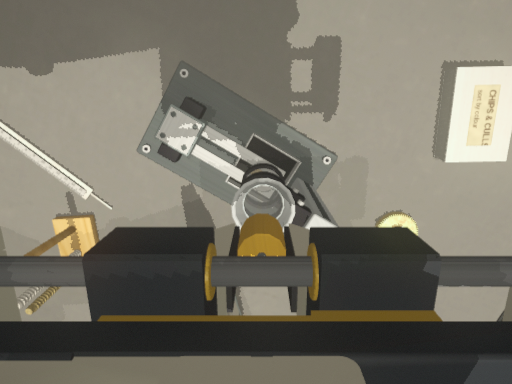

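View pics/s7.png

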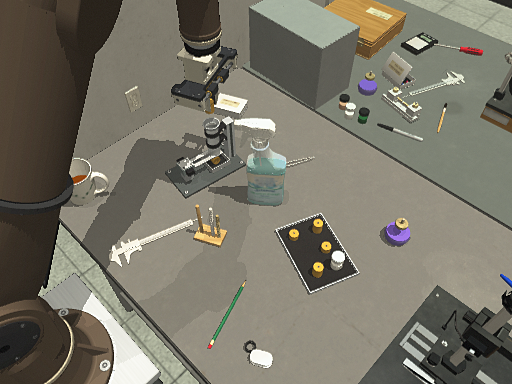

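The blank sits central over the mouth: the rim centre is at about (263,209) and I predicted (262.7,209.2). I'll lower it 8 mm into the mouth and release.

move_arm(steps=[[0,0,20,0],[0,0,40,0],[0,0,50,0],[0,0,50,0],[0,0,50,0]])

```text
clock: 10.82
position: [0.6057, 0.172, 0.3356]
ee_rot: [1.759, 2.602, 0.001]
force: [1.3, -0.1, -1.7]
width: 0.256
```

move_arm(steps=[[0,0,0,0],[0,0,0,0],[0,0,0,0],[0,0,0,0],[0,0,-30,0],[0,0,-60,0],[0,0,-60,0]], grip=50)

```text
clock: 11.7
position: [0.606, 0.1726, 0.3973]
ee_rot: [1.758, 2.601, 0.006]
force: [-0.1, -0.1, -1.0]
width: 0.544
```

```bash
python3 - <<'E'
from plan import *; applied([0,0,-10,0])
from h import *
st=arm.observe(); cv2.imwrite("pics/w8.png",arm.get_image("wrist")[:,:,::-1])
im=arm.get_image("scene")[:,:,::-1]; cv2.imwrite("pics/s8.png",cv2.resize(im[100:210,150:290],None,fx=5,fy=5,interpolation=cv2.INTER_CUBIC))
f=1.9526
rows([(0.44,0.03,0.385,f),(0.44,-0.08,0.385,f),(0.538,-.2475,.29,f),(0.538,-.2475,.1935,f)])
E
```

```text
cmd [0.6055 0.1722 0.3945 1.9526] meas [0.606  0.1726 0.3973] 1.9527 tilt [ 0.004  0.002 -1.   ] F [-0.1 -0.1 -1. ] w 50.0 t 11.7
q [ 0.07  0.54 -0.67  1.53  0.35  1.19 -0.27]
[-70, -207, 10, -0.0]
[-172, -248, 10, -0.0]
[-364, -219, 105, -0.0]
[-364, -219, 201, -0.0]
```

View pics/s8.png

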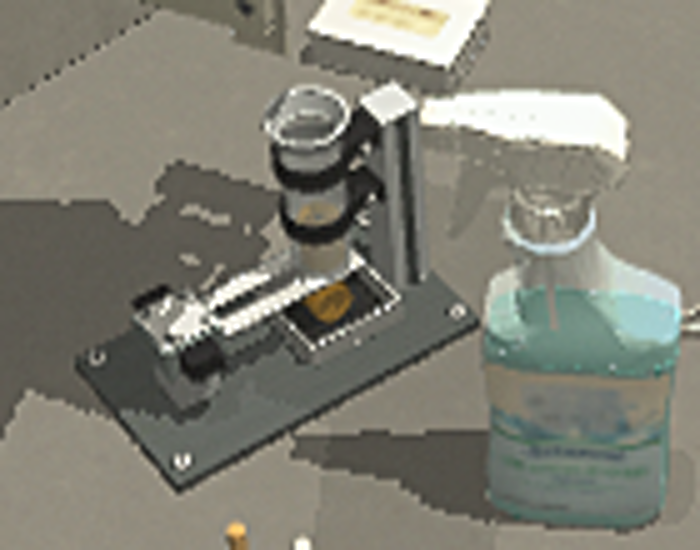

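View pics/w8.png

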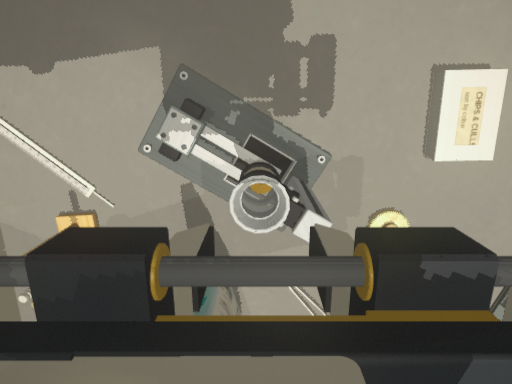

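The first blank stands on the keeper at the tube's foot, upright (crop 325,240). Next is long blank 3 at (0.538,-0.2475).

move_arm(steps=[[-70,-207,10,0],[-70,-207,10,0],[-70,-207,10,0],[-70,-207,10,0],[-172,-248,10,0],[-172,-248,10,0],[-364,-219,105,0],[-364,-219,105,0],[-364,-219,105,0],[-364,-219,105,0],[-364,-219,105,0],[-364,-219,105,0]], grip=48)

```text
clock: 13.3
position: [0.5376, -0.2463, 0.2893]
ee_rot: [-1.757, -2.602, -0.001]
force: [0.2, 1.1, -0.1]
width: 0.527
```

```bash
python3 - <<'E'
from plan import *; applied([-364,-219,105,0])
from h import *
st=arm.observe(); im=arm.get_image("wrist")[:,:,::-1].copy();cv2.imwrite("pics/w9.png",im)
K,P=cam("wrist",st)
hsv=cv2.cvtColor(im,cv2.COLOR_BGR2HSV);m=cv2.inRange(hsv,(15,100,190),(32,255,255))
n,l,s,c=cv2.connectedComponentsWithStats(m)
for i in range(1,n):
    if s[i,4]>150: print(c[i],s[i],onz(K,P,c[i],.034)[:2],onz(K,P,c[i],.02)[:2])
E
```

```text
cmd [ 0.5379 -0.2472  0.2895  1.9526] meas [ 0.5376 -0.2463  0.2893] 1.9537 tilt [-0.001  0.001 -1.   ] F [ 0.2  1.1 -0.1] w 48.4 t 13.3
q [ 0.72  0.56 -0.54  1.75  0.35  0.93  0.41]
[359.798   88.0075] [345  72  31  33 802] [ 0.5706 -0.1457] [ 0.5741 -0.1435]
[416.4558 153.6727] [400 138  34  33 825] [ 0.6293 -0.1711] [ 0.6363 -0.1704]
[345.9421 195.8598] [331 182  31  29 656] [ 0.5957 -0.2191] [ 0.6006 -0.2213]
[260.3994 201.6422] [245 187  32  31 721] [ 0.5375 -0.2475] [ 0.5391 -0.2514]
```

View pics/w9.png

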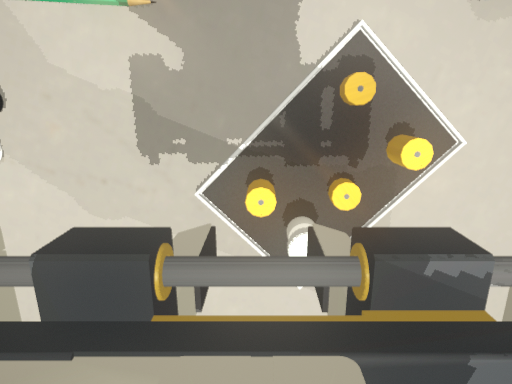

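move_arm(steps=[[0,0,40,0],[0,0,80,0],[0,0,96,0],[0,0,96,0]], grip=48)

```text
clock: 13.85
position: [0.5378, -0.2467, 0.1937]
ee_rot: [-1.758, -2.603, 0.0]
force: [0.1, -0.2, 0.0]
width: 0.52
```

move_arm(steps=[[0,0,0,0],[0,0,0,0],[0,0,0,0],[0,0,0,0]], grip=18)

```text
clock: 14.35
position: [0.5382, -0.2476, 0.1946]
ee_rot: [1.759, 2.601, -0.0]
force: [-1.3, 0.1, 6.2]
width: 0.253
```

```bash
python3 - <<'E'
from plan import *; applied([0,0,96,0])
f=1.9526
rows([(.538,-.2475,.26,f),(0.44,-0.08,0.385,f),(0.44,0.03,0.385,f),(0.6055,0.1722,0.385,f)])
E
```

```text
cmd [ 0.5379 -0.2472  0.1935  1.9526] meas [ 0.5382 -0.2476  0.1946] 1.9525 tilt [ 0.001 -0.001 -1.   ] F [-1.3  0.1  6.2] w 23.2 t 14.35
q [ 0.67  0.68 -0.48  1.82  0.44  0.75  0.33]
[0, 0, -66, -0.0]
[192, -29, -191, -0.0]
[294, 12, -191, -0.0]
[364, 219, -191, -0.0]
```

move_arm(steps=[[0,0,-30,0],[0,0,-80,0],[192,-29,-191,0],[192,-29,-191,0],[192,-29,-191,0],[192,-29,-191,0],[294,12,-191,0],[294,12,-191,0],[364,219,-191,0],[364,219,-191,0],[364,219,-191,0],[364,219,-191,0],[364,219,-191,0],[364,219,-191,0]])

```text
clock: 16.1
position: [0.605, 0.1715, 0.3844]
ee_rot: [-1.759, -2.602, 0.002]
force: [0.2, 0.0, -1.4]
width: 0.253
```

```bash
python3 - <<'E'
from plan import *; applied([364,219,-191,0])
from h import *
st=arm.observe(); cv2.imwrite("pics/w10.png",arm.get_image("wrist")[:,:,::-1])
E
```

```text
cmd [0.6055 0.1722 0.3845 1.9526] meas [0.605  0.1715 0.3844] 1.9527 tilt [-0.001 -0.001 -1.   ] F [ 0.2  0.  -1.4] w 23.3 t 16.1
q [ 0.08  0.55 -0.69  1.55  0.37  1.18 -0.29]
```

View pics/w10.png

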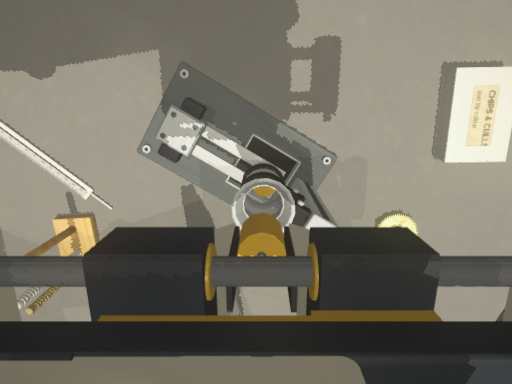

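The view matches the first blank: the held blank is at u≈262 and the mouth at (263,208). Lower and release.

move_arm(steps=[[0,0,20,0],[0,0,40,0],[0,0,50,0],[0,0,50,0],[0,0,50,0]])

```text
clock: 16.77
position: [0.6057, 0.1719, 0.3356]
ee_rot: [1.759, 2.602, 0.001]
force: [0.4, 0.4, -1.2]
width: 0.253
```

move_arm(steps=[[0,0,0,0],[0,0,0,0],[0,0,0,0],[0,0,0,0],[0,0,-30,0],[0,0,-60,0],[0,0,-60,0]], grip=50)

```text
clock: 17.65
position: [0.606, 0.1727, 0.3973]
ee_rot: [1.758, 2.601, 0.006]
force: [-0.1, 0.8, -0.5]
width: 0.547
```

```bash
python3 - <<'E'
from plan import *; applied([0,0,-10,0])
from h import *
im=arm.get_image("scene")[:,:,::-1]; cv2.imwrite("pics/s11.png",cv2.resize(im[100:210,150:290],None,fx=5,fy=5,interpolation=cv2.INTER_CUBIC))
f=1.9526
rows([(0.44,0.03,0.385,f),(0.44,-0.08,0.385,f),(0.63,-.171,.29,f),(0.63,-.171,.1935,f)])
E
```

```text
cmd [0.6055 0.1722 0.3945 1.9526] meas [0.606  0.1727 0.3973] 1.9528 tilt [ 0.004  0.002 -1.   ] F [-0.1  0.8 -0.5] w 50.3 t 17.65
q [ 0.09  0.54 -0.69  1.53  0.36  1.2  -0.29]
[-70, -207, 10, -0.0]
[-172, -248, 10, -0.0]
[-328, -105, 105, -0.0]
[-328, -105, 201, -0.0]
```

View pics/s11.png

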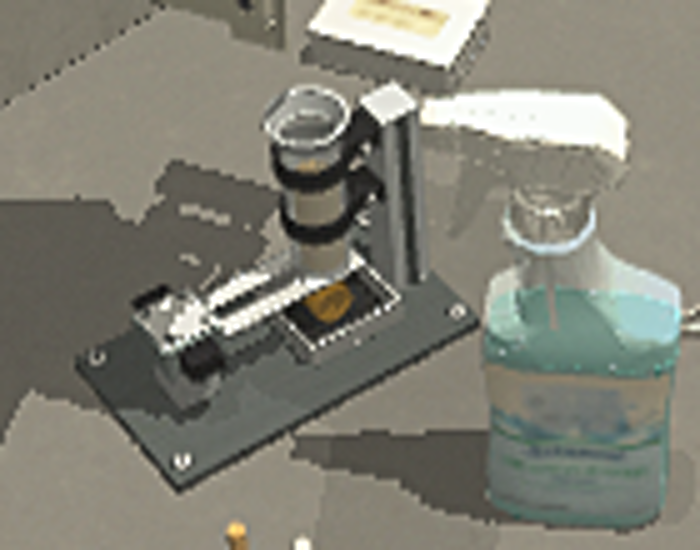

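Two blanks are stacked (crop 320,190). Now the third, at (0.630,-0.171), coming in slightly wider of the bottle.

move_arm(steps=[[-70,-207,10,0],[-70,-207,10,0],[-70,-207,10,0],[-70,-207,10,0],[-231,-261,10,0],[-231,-261,10,0],[-231,-261,10,0],[-328,-105,105,0],[-328,-105,105,0],[-328,-105,105,0],[-328,-105,105,0],[-328,-105,105,0],[-328,-105,105,0]], grip=48)

```text
clock: 19.32
position: [0.6295, -0.1712, 0.2896]
ee_rot: [-1.758, -2.602, 0.001]
force: [0.2, -0.2, 0.6]
width: 0.528
```

```bash
python3 - <<'E'
from plan import *; applied([-328,-105,105,0])
from h import *
st=arm.observe(); im=arm.get_image("wrist")[:,:,::-1].copy();cv2.imwrite("pics/w12.png",im)
K,P=cam("wrist",st)
hsv=cv2.cvtColor(im,cv2.COLOR_BGR2HSV);m=cv2.inRange(hsv,(15,100,190),(32,255,255))
n,l,s,c=cv2.connectedComponentsWithStats(m)
for i in range(1,n):
    if s[i,4]>150: print(c[i],s[i],onz(K,P,c[i],.034)[:2],onz(K,P,c[i],.02)[:2])
E
```

```text
cmd [ 0.6303 -0.1713  0.2895  1.9526] meas [ 0.6295 -0.1712  0.2896] 1.9531 tilt [-0.001  0.    -1.   ] F [ 0.2 -0.2  0.6] w 48.6 t 19.325
q [ 0.55  0.66 -0.57  1.59  0.4   1.01  0.24]
[208.0208 136.0305] [193 121  31  31 721] [ 0.5762 -0.1412] [ 0.5746 -0.1432]
[261.5659 199.5617] [246 185  32  31 721] [ 0.6297 -0.1709] [ 0.6313 -0.1747]
```

View pics/w12.png

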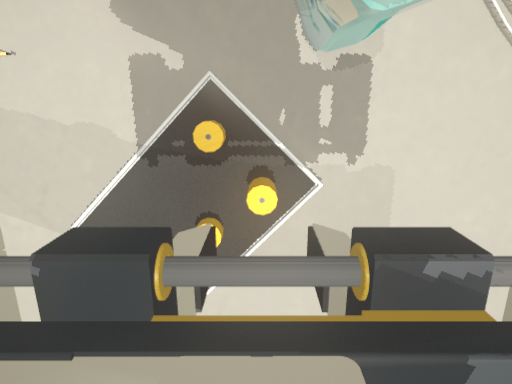

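move_arm(steps=[[0,0,40,0],[0,0,80,0],[0,0,96,0],[0,0,96,0]], grip=48)

```text
clock: 19.88
position: [0.6299, -0.1715, 0.1938]
ee_rot: [-1.759, -2.602, 0.001]
force: [-0.1, -0.5, 0.1]
width: 0.524
```

move_arm(steps=[[0,0,0,0],[0,0,0,0],[0,0,0,0],[0,0,0,0]], grip=18)

```text
clock: 20.38
position: [0.6306, -0.1716, 0.1947]
ee_rot: [1.759, 2.601, 0.0]
force: [-2.3, -0.8, 7.2]
width: 0.252
```

```bash
python3 - <<'E'
from plan import *; applied([0,0,96,0])
f=1.9526
rows([(.63,-.171,.26,f),(0.45,-0.14,0.385,f),(0.44,0.03,0.385,f),(0.6055,0.1722,0.385,f)])
E
```

```text
cmd [ 0.6303 -0.1713  0.1935  1.9526] meas [ 0.6306 -0.1716  0.1947] 1.9525 tilt [ 0.001 -0.    -1.   ] F [-2.3 -0.8  7.2] w 23.2 t 20.375
q [ 0.52  0.76 -0.52  1.66  0.48  0.85  0.17]
[0, 0, -66, -0.0]
[96, -156, -191, -0.0]
[258, -102, -191, -0.0]
[328, 105, -191, -0.0]
```

move_arm(steps=[[0,0,-40,0],[0,0,-90,0],[0,0,-130,0],[96,-156,-191,0],[96,-156,-191,0],[96,-156,-191,0],[258,-102,-191,0],[258,-102,-191,0],[258,-102,-191,0],[328,105,-191,0],[328,105,-191,0],[328,105,-191,0],[328,105,-191,0],[328,105,-191,0],[328,105,-191,0]])

```text
clock: 22.25
position: [0.605, 0.1715, 0.3844]
ee_rot: [-1.759, -2.602, 0.002]
force: [0.6, -0.9, -0.9]
width: 0.252
```

```bash
python3 - <<'E'
from plan import *; applied([328,105,-191,0])
from h import *
st=arm.observe(); cv2.imwrite("pics/w13.png",arm.get_image("wrist")[:,:,::-1])
E
```

```text
cmd [0.6055 0.1722 0.3845 1.9526] meas [0.605  0.1715 0.3844] 1.9528 tilt [-0.001 -0.001 -1.   ] F [ 0.6 -0.9 -0.9] w 23.2 t 22.25
q [ 0.1   0.56 -0.72  1.54  0.39  1.19 -0.31]
```

View pics/w13.png

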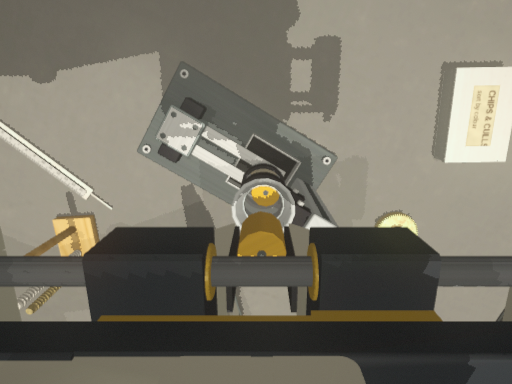

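The third blank lines up with the mouth, and the top of the second shows inside. Lower, release, rise.

move_arm(steps=[[0,0,20,0],[0,0,40,0],[0,0,50,0],[0,0,50,0],[0,0,50,0]])

```text
clock: 22.92
position: [0.6057, 0.1722, 0.3353]
ee_rot: [1.759, 2.602, 0.001]
force: [-0.6, -0.5, -1.1]
width: 0.256
```

move_arm(steps=[[0,0,0,0],[0,0,0,0],[0,0,0,0],[0,0,0,0],[0,0,-30,0],[0,0,-70,0],[0,0,-100,0],[0,0,-100,0],[0,0,-100,0]], grip=50)

```text
clock: 24.05
position: [0.6054, 0.1718, 0.4341]
ee_rot: [-1.759, -2.603, 0.001]
force: [0.1, -0.5, -0.1]
width: 0.548
```

```bash
python3 - <<'E'
from plan import *; applied([0,0,-50,0])
from h import *
st=arm.observe();im=arm.get_image("wrist")[:,:,::-1];cv2.imwrite("pics/w14.png",im)
K,P=cam("wrist",st);print(proj(K,P,(.606,.172,.140)),proj(K,P,(.606,.172,.153)))
im=arm.get_image("scene")[:,:,::-1]; cv2.imwrite("pics/s14f.png",im); cv2.imwrite("pics/s14.png",cv2.resize(im[100:210,150:290],None,fx=5,fy=5,interpolation=cv2.INTER_CUBIC))
E
```

```text
cmd [0.6055 0.1722 0.4345 1.9526] meas [0.6054 0.1718 0.4341] 1.9527 tilt [-0.001 -0.001 -1.   ] F [ 0.1 -0.5 -0.1] w 50.4 t 24.05
q [ 0.11  0.53 -0.74  1.47  0.36  1.28 -0.28]
[261.8905 187.1652] [261.9109 190.9884]
```

View pics/s14.png

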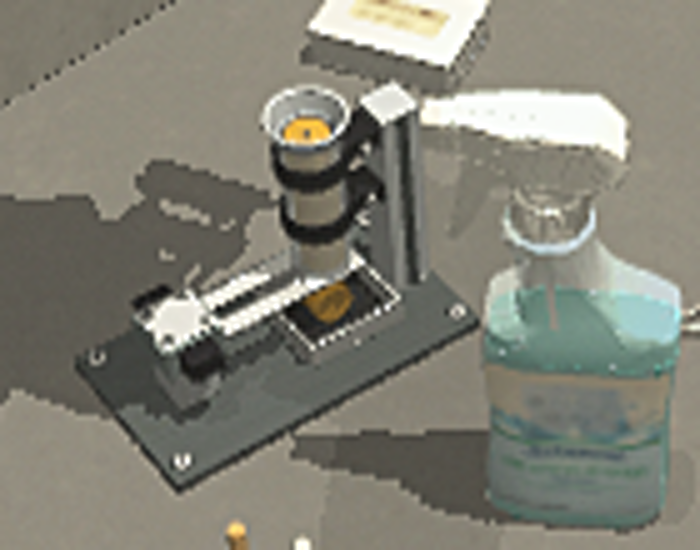

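View pics/w14.png

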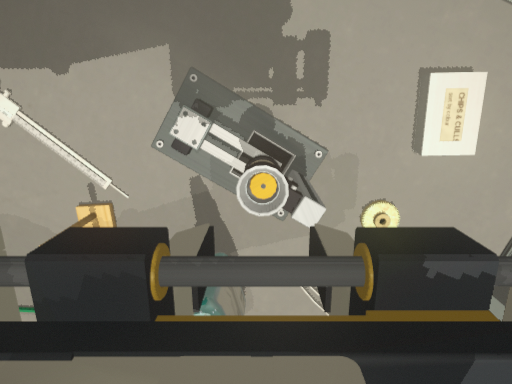

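View pics/s14f.png

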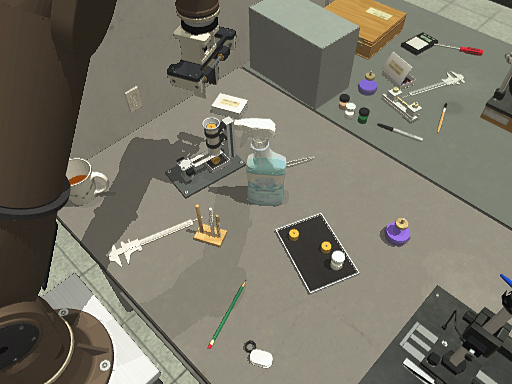

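```bash
python3 - <<'E'
from h import *
st=arm.observe();r=[]
for f,n,b in [("pics/w14.png","wrist",(240,285,165,210)),("pics/s14f.png","scene",(200,225,115,135))]:
    im=cv2.imread(f);x0,x1,y0,y1=b
    m=cv2.inRange(cv2.cvtColor(im,cv2.COLOR_BGR2HSV),(15,100,150),(32,255,255));z=np.zeros_like(m);z[y0:y1,x0:x1]=m[y0:y1,x0:x1]
    k,l,s,c=cv2.connectedComponentsWithStats(z);i=1+np.argmax(s[1:,4]);print(n,c[i],s[i]);K,P=cam(n,st);r.append(ray(K,P,c[i]));print(onz(K,P,c[i],.14))
print(tri(r))
print(arm.observe()["force"]); print(arm.sign_off())
E
```

```text
wrist [262.7885 185.6057] [249 173  28  27 558]
[0.6058 0.1736 0.14  ]
scene [210.8485 125.4545] [207 123   9   5  33]
[0.6071 0.1748 0.14  ]
[0.6059 0.1737 0.1414]
[-0.0341 -0.4735  0.2928]
the job is handed in; nothing more can be done
None
```

The feeder is changed over and handed in at about 24 s of the 72 s allowed. The short blank is in the catch tray, and the three long blanks stand stacked in the tube.

- **Release:** I pinched both buttons fully in; the gripper read 39.5 mm against the 40 mm expected. The camera showed the short blank in the catch tray and the buttons sprung out again.
- **Loading:** I dropped the three long blanks into the tube one at a time.
- **Stack check:** From two camera views, the top of the stack is at about 141 mm, against 140 mm expected. It is centred on the tube to within about 2 mm.
- **Rest of the bench:** In the last scene picture, the two short blanks, the jar, the bottle and the peg stand look unmoved. The gripper was open, clear of everything and reading almost no force.
- **Disagreements:** The cameras differed by 1–3 mm on the feeder's sideways position, so I centred the pinch on the wrist view. No check failed.

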